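# Angle the distributor rail past the clamp post into its nest

### The arm

A 6-joint arm with a two-finger parallel gripper is mounted at the origin on a cart in front of the work surface, level with it; the furniture and walls round the work are solid. World frame = base frame: x ahead of the robot, y to its left, z up, the work surface at z = 0. Lengths are in m, angles in degrees, forces in N, time in s.
With the tool pointing down it reaches from about 0.35 to 0.875 m from the base axis. Payload 4.2 kg.
Tool frame: the origin (TCP) lies midway between the tips of the shut fingers; the grasp point (between the pads) lies 19 mm behind it; z points along the fingers, y is the line along which they close (so a half turn about z gives the same grasp; the last joint's range is limited). The gripper opens to 87 mm and grips with 3 to 60 N. Pads are 19 mm wide; open, the fingers measure 117 mm over their backs; the gripper's body (75 mm by 190 mm) begins 51 mm behind the grasp point.
Start: joints at [83.858, 22.042, 0.453, 0, -68.411, -14.817], TCP at [0.224, 0.584, 0.223] pointing down, gripper open.
Joint ranges: [-179.83, 179.83], [-69.29, 118.12], [-61.27, 80.66], [-181.25, 117.63], [-171.15, -9.14], [-177.46, 177.46]. Speed limits (degrees/s): [159.86, 159.86, 180, 180, 180, 180].

### API

Orientations are given as a 3x3 rotation matrix whose columns are the frame's x, y, z axes.
In Python, from station import sense, capture, finish_job, silhouettes, landmark_of gives the robot as it stands.
- The arm moves only by the tool step_arm, never from a script. Its arguments are lists of equal length, an entry for each row: "linear": the shift along the tool's x, y, z in mm, a list of three; "delta_rot": the turn, a rotation vector about the tool's x, y, z in rad, a list of three; "grip": the finger opening in mm, from 0 to 87. A call has 1 to 10 rows; each row shifts and turns the commanded pose from where the row before left it, along the tool's axes as they then stand; what a row does not reach is not made up. A row lasts 1/8 s, in which the tool goes at most 62.5 mm and 10.7 degrees, less where a joint would pass 70% of its speed; a pose out of reach is approached as far as the arm can. A call with a gripper value outside its range is refused whole. The fingers move at their own pace and stop on an object; the grip force is fixed at half the most. Time passes only in rows, so rows that do not move let the fingers close. It gives the time, the measured TCP pose, the force, the opening and the grip force at its end, in the units of the state.
- sense(): the state, without advancing time (a new reading comes with each control period).
- capture(name): name is "scene" or "top" or "wrist"; returns a dict with "img" (400x640x3 uint8, red, green, blue), "fx", "fy", "cx", "cy" (pixels), "world_to_cam" (4x4, takes a point from world to camera coordinates); the wrist camera has in their place "mount" (4x4, takes a point from camera to tool coordinates, whose origin is the TCP and whose axes are the flange's). Camera axes: x right, y up, looking along -z (the intrinsics and any distortion apply to the point x, -y, -z); pixel columns grow to the right and rows downward; lengths in m; the calibration is good to about 2 mm. The wrist camera is an equidistant fisheye: a pixel r from the principal point sees the ray r / f radians off the axis. A picture is of the moment at which its call begins: read the wrist's pose just before it. There is no depth.
- finish_job(): hands the job in; it is judged then, once.
Trained networks look in the newest picture that a camera, given by its name, has taken for a name from the list of things; names that differ only in an ending like _2 or _b are one class to them, and where a whole thing is asked for, a point or a joint stands for the part that bears it (a point fixed in the world has none). Each returns a list of dicts, best first, with "score" (0 to 1); they miss things now and then, are a little off and sometimes report something else, mostly with a low value. They report only what shows in the picture. A call takes as long as a camera call.
- silhouettes(camera, label): "mask" (400x640 bool, what is visible of it) and "point" ([column, row] in pixels, amid what is visible of it).
- landmark_of(camera, label): "point" ([column, row] in pixels: a listed point, or the origin of a listed thing).
The state is a dict: "time_s": time; "joints": joint angles; "joint_velocities": joint speeds; "effort": joint torques, N m; "tcp_pos": TCP position; "ee_rot": TCP orientation; "wrist_force": force on the tool from outside, world axes, zero at the start; "moment": the same for the moment, N m; "gripper_width": opening from 0.0 (shut) to 1.0 (fully open); "gripper_force": force on a finger pad.
Only numpy, scipy, OpenCV 4.12 (cv2) and the standard library are available. Lean on these libraries where they do the work, as an engineer would, in place of code of your own. Each camera call takes 0.05 s, during which the arm holds its last target. There are 200 camera calls.

### The job

Push the dark four-port rail along the nest's metal plate, right end first and then the left, so that it angles in past the upright post and lies wholly inside the blue fences, behind the post and flat along the back fence. Only push it: keep it flat on the plate, never lifted or tipped, and leave the two nozzle nuts and the brass hose fitting where they are.

Things in the scene. Friction and masses are not known exactly. Their poses are not given: they have to be found in the camera images.
- nest: fixed nest: 4 mm grey plate with a blue U of 6 mm fences, 30 mm high above it. Origin: under the bay's centre, at bench height. +x points into the bay, +y to the left as one looks in, z up. Plate: x -160 to +68, y -125 to +185 mm. Inside faces: back fence x = +30, end walls y = +105 and -105 mm; they reach out to x = -30 mm, where the long side is open (the mouth).
- post (a point): top centre of the fixed upright steel post with a red top that stands in the mouth of the nest: 16 mm diameter, 46 mm above the plate, at x = -22, y = -60 mm in the nest's frame. 157 mm is open between it and the left end wall, less than the rail's length; 44 mm between it and the back fence.
- rail: loose dark steel bar, 180 mm long along its own y, 26 mm wide, 26 mm high, with four 7 mm high port stubs on top and an orange round cap (24 mm diameter, 6 mm thick, part of the length) on each end. About 0.4 kg, ordinary friction. Origin: centre of the underside. It starts flat on the plate outside the mouth, its +x side to the nest, up to 20 degrees out of line with it.
- rail_end_left (a point): centre of the outer face of the rail's +y end cap (left as one looks into the nest), 13 mm above its underside
- rail_end_right (a point): centre of the outer face of the rail's -y end cap (right as one looks into the nest, the end nearer the post), 13 mm above its underside
- nut_dark: bystander: loose dark grey nozzle nut, about 20 mm across, 34 mm high, standing on the bench to the right of the plate; origin at the centre of its underside
- nut_bright: bystander: loose bright nozzle nut, about 18 mm across, 30 mm high, standing near the dark one; origin at the centre of its underside
- hose_fitting: bystander: loose brass-coloured hose fitting, about 20 mm across, 38 mm high, standing on the bench in front of the plate, towards its right corner; origin at the centre of its underside
- injector_stand: fixed black bench stand in a white tray at the right of the work, 159 x 356 x 702 mm (x, y, z): an obstacle the arm must clear as it swings over; origin at the foot of its column, 0.70 m below its top. A green hand pump, also fixed, stands farther right at the bench edge

How it is judged (in metres and radians):
On the way:
1. the right end is in behind the post while the left end is still outside the mouth (x of rail_end_right in the frame of nest above -0.005 m and y of rail_end_right in the frame of nest below -0.055 m and x of rail_end_left in the frame of nest below -0.02 m), for 0.1 s.
At the end, for the whole second after the job is handed in: The rail lies still and flat on the plate between the end walls of the nest and behind the post, along the back fence with at most 8 mm of gap to it at either end (end centres within 21 mm of the fence's inside face) (x of rail_end_left in the frame of nest between 0.009 and 0.022 m and x of rail_end_right in the frame of nest between 0.009 and 0.022 m and y of rail_end_left in the frame of nest below 0.107 m and y of rail_end_right in the frame of nest above -0.107 m and height (world z) of rail between 0.001 and 0.008 m and angle between rail's own z axis and vertical below 0.05 rad and linear speed of rail below 0.01 m/s); the robot touches nothing.
It fails at once if the rail is lifted more than 12 mm off the plate (height (world z) of rail above 0.016 m).
It fails at once if the rail is tipped more than 0.15 rad (angle between rail's own z axis and vertical above 0.15 rad).
It fails at once if the hose fitting is moved more than 20 mm (distance of hose_fitting from where it was at the start of the episode above 0.02 m).
It fails at once if the dark nozzle nut is moved more than 20 mm (distance of nut_dark from where it was at the start of the episode above 0.02 m).
It fails at once if the bright nozzle nut is moved more than 20 mm (distance of nut_bright from where it was at the start of the episode above 0.02 m).
It also fails if it takes over 64 s, if anything falls off the work surface, if the arm or the gripper's body presses on something with over 40 N, if the wrist force passes 120 N, or if a joint passes its speed limit or range.

## Working session

There is one attempt and no reset: what is moved stays moved. The work goes in short steps, Python scripts to look and compute and a tool call to move; the robot and the scene stay as the last step left them, time stands still between calls to the robot, and variables do not carry over. Pictures are saved under pics/ and viewed, at most 10 in all, crops included, and the job is handed in when it is done.

Besides the shell and the picture viewer there is one more tool, called as name(argument=value, ...), one argument or row to a line, values as JSON. step_arm: Moves the arm, as the interface text tells. Its arguments: {"type":"object","properties":{"linear":{"type":"array"},"delta_rot":{"type":"array"},"grip":{"type":"array"}},"required":["linear","delta_rot","grip"]}

```bash
mkdir -p pics; cat > h.py <<'E'
import numpy as np, cv2
from station import *
def ray(c,px):
    W=np.array(c["world_to_cam"]);R=W[:3,:3];t=W[:3,3]
    d=np.array([(px[0]-c["cx"])/c["fx"],-(px[1]-c["cy"])/c["fy"],-1.])
    return -R.T@t,R.T@d
def onz(c,px,z):
    o,d=ray(c,px);return o+d*(z-o[2])/d[2]
Z=dict(nest=0,post=.05,rail=.004,rail_end_left=.017,rail_end_right=.017,nut_dark=0,nut_bright=0,hose_fitting=0,injector_stand=0)
def look(cam,names=Z):
    c=capture(cam)
    for n in names:
        for r in landmark_of(cam,n)[:2]:
            print(cam,n,round(r["score"],2),np.round(r["point"],1),np.round(onz(c,r["point"],Z[n])*1000,1))
    return c
E
python3 - <<'E'
from h import *
for cam in("top","scene"):
    c=look(cam); cv2.imwrite(f"pics/{cam}0.png",c["img"][...,::-1]); print({k:v for k,v in c.items() if k!="img"})
s=sense();print(s["time_s"],s["tcp_pos"],s["ee_rot"])
E
```

```text
top nest 0.95 [237.8 210.6] [488.6 375.6   0. ]
top post 0.68 [249.5 179.6] [544.7 344.2  50. ]
top rail 0.96 [284.6 244.5] [420.  274.6   4. ]
top rail_end_left 0.94 [274.5 283.7] [341.3 290.5  17. ]
top rail_end_right 0.73 [292.2 196.7] [517.2 261.   17. ]
top nut_dark 0.66 [299.5 140.2] [642.7 251.    0. ]
top nut_bright 0.4 [272.7 284.1] [339.8 296.3   0. ]
top hose_fitting 0.55 [342.  179.4] [558.7 159.2   0. ]
top injector_stand 0.38 [246.5 178.7] [556.9 360.7   0. ]
{'fx': 428.7304371849468, 'fy': 428.7304371849468, 'cx': 317.4465848630742, 'cy': 199.85678059342592, 'world_to_cam': array([[ 0.02341476, -0.99915096, -0.03389838,  0.19746163],
       [ 0.9868605 ,  0.01767787,  0.16060461, -0.51126748],
       [-0.159869  , -0.03721349,  0.98643655, -0.80342395],
       [ 0.        ,  0.        ,  0.        ,  1.        ]])}
scene nest 0.68 [263.9 188.1] [484.8 380.3   0. ]
scene post 0.67 [293.4 169.9] [537.8 335.6  50. ]
scene rail 0.92 [263.1 221.9] [415.7 278.3   4. ]
scene rail_end_left 0.85 [223.2 227.9] [336.7 300.3  17. ]
scene rail_end_right 0.76 [304.4 198.3] [519.4 273.4  17. ]
scene nut_dark 0.61 [352.1 187.4] [639.8 254.3   0. ]
scene nut_dark 0.55 [333.8 174.2] [641.8 320.9   0. ]
scene nut_bright 0.56 [332.6 176. ] [634.9 317.    0. ]
{'fx': 482.2254259621518, 'fy': 482.2254259621518, 'cx': 322.7597300984617, 'cy': 197.0035601058614, 'world_to_cam': array([[ 0.77649629, -0.63003537, -0.01043795, -0.27020851],
       [ 0.38994403,  0.46744827,  0.79336988, -0.34663326],
       [-0.49497188, -0.62011898,  0.60865038, -0.6169633 ],
       [ 0.        ,  0.        ,  0.        ,  1.        ]])}
1.0 [0.22353377 0.58363391 0.22254263] [[ 9.33832430e-01 -3.57710765e-01 -1.11285314e-05]
 [-3.57710765e-01 -9.33832431e-01  4.07971936e-06]
 [-1.18515430e-05  1.71021238e-07 -1.00000000e+00]]
```

View pics/top0.png

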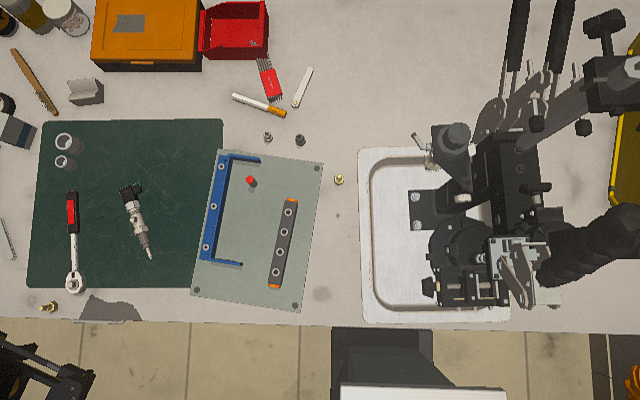

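View pics/scene0.png

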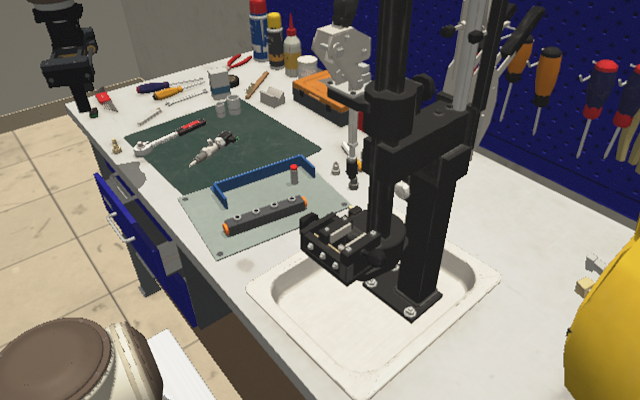

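Top view: the nest opens towards world −y (plate corners near (219,150), (323,163), (299,312), (190,296)). The rail lies at (275–292, 200–285), the red post at (250,181), the fitting at (339,179) and the nuts at (267,137) and (299,139). I'll zoom in to fit the nest pose.

```bash
python3 - <<'E'
from h import *
im=cv2.imread("pics/top0.png")[130:330,170:370]
cv2.imwrite("pics/crop.png",cv2.resize(im,(600,600),interpolation=cv2.INTER_CUBIC))
# also rail mask corners
c=capture("top")
for n in("rail","nut_dark","nut_bright","hose_fitting"):
    for r in silhouettes("top",n)[:2]: print(n,round(r["score"],2),r["point"],r["mask"].sum(),cv2.minAreaRect(np.argwhere(r["mask"])[:,::-1].astype(np.float32)))
E
```

```text
rail 0.93 [284.4, 242.5] 1325 ((282.86895751953125, 242.68939208984375), (15.54532527923584, 91.64351654052734), 12.295267105102539)
nut_dark 0.46 [300.7, 138.8] 92 ((299.5, 139.5), (11.0, 9.0), 90.0)
nut_bright 0.39 [270.2, 139.1] 58 ((267.5000305175781, 136.50001525878906), (8.485280990600586, 7.071067810058594), 45.0)
hose_fitting 0.55 [339.1, 176.8] 73 ((339.0, 178.5), (9.0, 8.0), 90.0)
```

View pics/crop.png

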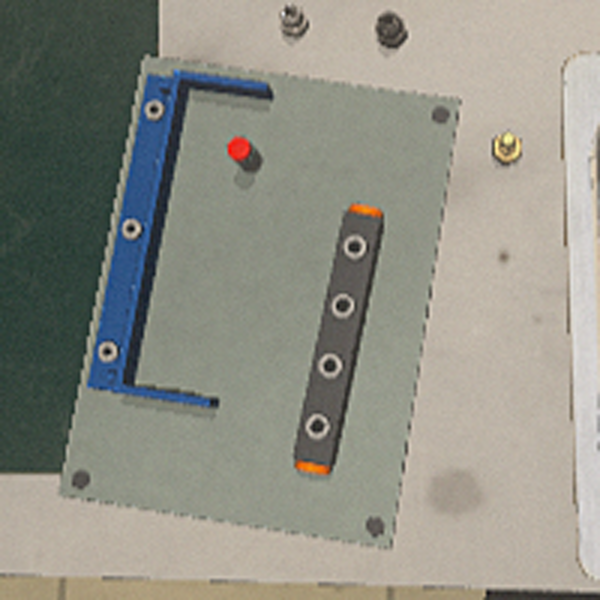

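The enlarged crop shows the plate corners at crop (146,56), (461,100), (390,548) and (60,495), the post top at (239,149), and the rail caps at (366,211) and (313,467). Next is a rigid fit of the nest.

```bash
python3 - <<'E'
from h import *
c=capture("top")
cr=[(146,56),(461,100),(390,548),(60,495),(239,149)]
N=np.array([(68,-125),(-160,-125),(-160,185),(68,185),(-22,-60)])/1e3
P=np.array([onz(c,(170+(x+.5)/3-.5,130+(y+.5)/3-.5),z)[:2] for (x,y),z in zip(cr,[.004]*4+[.05])])
cn,cp=N.mean(0),P.mean(0);U,S,V=np.linalg.svd((N-cn).T@(P-cp));R=(U@V).T
t=cp-R@cn;print("R",R,np.linalg.det(R),"t",t,"deg",np.degrees(np.arctan2(R[1,0],R[0,0])))
print("res mm",np.round((P-(N@R.T+t))*1e3,1))
np.savez("nest.npz",R=R,t=t)
for n,z in(("rail_end_left",.017),("rail_end_right",.017),("rail",.004)):
    for cam in("top","scene"):
        c=capture(cam);r=landmark_of(cam,n)[0];print(n,cam,np.round(R.T@(onz(c,r["point"],z)[:2]-t)*1e3,1))
E
```

```text
R [[ 0.12876988 -0.9916745 ]
 [ 0.9916745   0.12876988]] 0.9999999999999993 t [0.4891443  0.37337545] deg 82.60148602893247
res mm [[-0.7 -1.1]
 [-0.1  0.4]
 [ 1.   1.1]
 [ 0.4 -1.1]
 [-0.6  0.7]]
rail_end_left top [-102.  137.]
rail_end_left scene [-89.4 148.3]
rail_end_right top [-1.7 -3.3]
rail_end_right scene [-99.  -49.6]
rail top [-106.7   53.2]
rail scene [-86.3  50.7]
```

```bash
cat >> h.py <<'E'
from scipy.optimize import minimize
d=np.load("nest.npz");R,t=d["R"],d["t"]
def proj(c,P):
    W=np.array(c["world_to_cam"]);q=P@W[:3,:3].T+W[:3,3]
    return np.c_[c["cx"]-c["fx"]*q[:,0]/q[:,2],c["cy"]+c["fy"]*q[:,1]/q[:,2]]
B=np.array([(x,y,z) for x in(-.013,.013) for y in(-.084,.084) for z in(.004,.030)]+[(x,y,z) for x in(-.012,.012) for y in(-.09,.09) for z in(.008,.026)])
def poly(c,p):
    x,y,th=p[0]/1e3,p[1]/1e3,np.radians(p[2])
    n=np.c_[x+B[:,0]*np.cos(th)-B[:,1]*np.sin(th),y+B[:,0]*np.sin(th)+B[:,1]*np.cos(th)]
    return cv2.convexHull(proj(c,np.c_[n@R.T+t,B[:,2]]).astype(np.float32))
def fit(p0,cams=("top","scene")):
    D=[]
    for cam in cams:
        c=capture(cam);r=silhouettes(cam,"rail")
        if r: D.append((c,r[0]["mask"].astype(np.uint8)))
    def cost(p,v=False):
        e=[]
        for c,m in D:
            k=np.zeros(m.shape,np.uint8);cv2.fillConvexPoly(k,np.round(poly(c,p)*16).astype(np.int32),255,cv2.LINE_AA,4)
            k=k/255.;e.append(np.minimum(k,m).sum()/np.maximum(k,m).sum())
        return e if v else -np.sum(e)
    s=np.array(p0,float)+np.array([[0,0,0],[15,0,0],[0,15,0],[0,0,10]])
    o=minimize(cost,p0,method="Nelder-Mead",options=dict(initial_simplex=s,xatol=.05,fatol=1e-4))
    x,y,th=o.x;u=np.array([-np.sin(np.radians(th)),np.cos(np.radians(th))])*90
    print("rail nest",np.round(o.x,1),"L",np.round([x,y]+u,1),"R",np.round([x,y]-u,1),"IoU",np.round(cost(o.x,True),2))
    return o.x
def tcp():
    s=sense();p=s["tcp_pos"];print("t",round(s["time_s"],2),"tcp nest mm",np.round(R.T@(np.array(p[:2])-t)*1e3,1),"z",round(p[2]*1e3,1),"F nest",np.round(np.r_[R.T@s["wrist_force"][:2],s["wrist_force"][2]],1),"tool x deg nest",round(np.degrees(np.arctan2(*(R.T@np.array(s["ee_rot"])[:2,0])[::-1])),1),"grip",s["gripper_width"])
E
python3 -c "
from h import *
fit([-97,48,0]);fit([-97,48,0],('top',));fit([-97,48,0],('scene',));tcp()"
```

```text
rail nest [-102.8   52.7   -1.8] L [-100.   142.7] R [-105.6  -37.2] IoU [0.83 0.83]
rail nest [-103.8   52.2   -2.7] L [-99.5 142.1] R [-108.1  -37.7] IoU [0.84]
rail nest [-100.2   51.9   -2.1] L [-96.9 141.8] R [-103.5  -38. ] IoU [0.9]
t 2.3 tcp nest mm [174.3 290.5] z 222.5 F nest [-0.2  0.2  0.4] tool x deg nest -103.6 grip 0.9984802261173552
```

step_arm(
  linear=[
    [0,0,0],
    [0,0,0],
    [32,42,0],
    [32,42,0],
    [32,42,0],
    [32,42,0],
    [32,42,0],
    [32,42,0],
    [32,42,0],
    [30,40,0],
  ],
  delta_rot=[
    [0,0,-0.119],
    [0,0,-0.118],
    [0,0,0],
    [0,0,0],
    [0,0,0],
    [0,0,0],
    [0,0,0],
    [0,0,0],
    [0,0,0],
    [0,0,0],
  ],
  grip=[0,0,0,0,0,0,0,0,0,0],
)

```text
time_s: 3.55
tcp_pos: [0.4332, 0.2182, 0.2229]
ee_rot: [[0.992, -0.128, 0.001], [-0.128, -0.992, 0.001], [0.001, -0.001, -1.0]]
wrist_force: [-0.1, 0.4, 0.6]
gripper_width: 0.018
gripper_force: 0.0
```

```bash
python3 -c "
from h import *
tcp();fit([-102,52,-2]);c=capture('scene');cv2.imwrite('pics/s1.png',c['img'][...,::-1])"
```

```text
t 3.55 tcp nest mm [-161.    35.5] z 222.9 F nest [0.4 0.2 0.6] tool x deg nest -90.0 grip 0.01840328555793457
rail nest [-101.3   52.9   -0.2] L [-100.9  142.9] R [-101.7  -37.1] IoU [0.19 0.9 ]
```

View pics/s1.png

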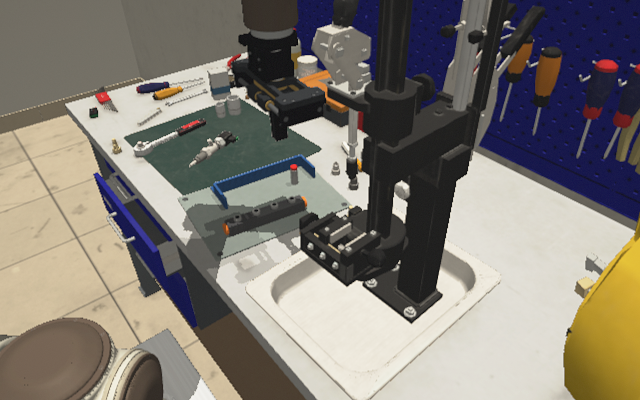

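step_arm(
  linear=[
    [0,0,50],
    [0,0,60],
    [0,0,60],
    [0,0,40],
    [0,0,0],
    [0,-6,0],
    [0,-6,0],
    [0,-6,0],
  ],
  delta_rot=[
    [0,0,0],
    [0,0,0],
    [0,0,0],
    [0,0,0],
    [0,0,0],
    [0,0,0],
    [0,0,0],
    [0,0,0],
  ],
  grip=[0,0,0,0,0,0,0,0],
)

```text
time_s: 4.8
tcp_pos: [0.4357, 0.2391, 0.0142]
ee_rot: [[0.992, -0.128, 0.003], [-0.128, -0.992, 0.003], [0.002, -0.003, -1.0]]
wrist_force: [-0.6, -0.4, 0.4]
gripper_width: 0.004
gripper_force: 0.0
```

```bash
python3 -c "
from h import *
tcp();fit([-102,52,-2],('scene',));fit([-102,52,-2],('top',));c=capture('scene')['img'][120:300,130:430];
k=capture('top')['img'][130:330,170:370];cv2.imwrite('pics/s2.png',np.hstack([cv2.resize(c,(500,300)),cv2.resize(k,(300,300))])[...,::-1])"
```

```text
t 4.8 tcp nest mm [-140.    35.8] z 14.2 F nest [-0.5  0.5  0.4] tool x deg nest -90.0 grip 0.0035263039190012928
rail nest [-102.   52.   -2.] L [-98.9 141.9] R [-105.1  -37.9] IoU []
rail nest [-105.9   53.2   -2. ] L [-102.8  143.1] R [-109.   -36.8] IoU [0.11]
```

View pics/s2.png

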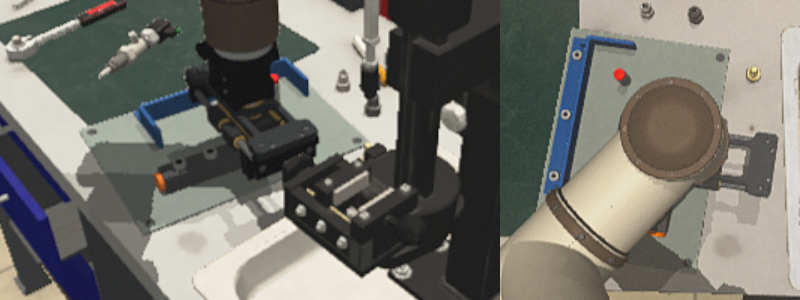

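step_arm(
  linear=[
    [0,-5,0],
    [0,-5,0],
    [0,-5,0],
    [0,-5,0],
    [0,-5,0],
    [0,-5,0],
    [0,-5,0],
    [0,-5,0],
    [0,-5,0],
    [0,0,0],
  ],
  delta_rot=[
    [0,0,0],
    [0,0,0],
    [0,0,0],
    [0,0,0],
    [0,0,0],
    [0,0,0],
    [0,0,0],
    [0,0,0],
    [0,0,0],
    [0,0,0],
  ],
  grip=[0,0,0,0,0,0,0,0,0,0],
)

```text
time_s: 6.35
tcp_pos: [0.441, 0.2835, 0.0125]
ee_rot: [[0.992, -0.128, 0.001], [-0.128, -0.992, 0.002], [0.001, -0.002, -1.0]]
wrist_force: [-0.4, -1.8, 0.4]
gripper_width: 0.004
gripper_force: 0.4
```

```bash
python3 -c "
from h import *
tcp()
for cam in('top','scene'):
  c=look(cam,['rail_end_left','rail_end_right'])
for n in('rail_end_left','rail_end_right'):
  for r in landmark_of('scene',n): print(n,r['score'],R.T@(onz(c,r['point'],.017)[:2]-t)*1e3)
"
```

```text
t 6.35 tcp nest mm [-95.3  36.2] z 12.5 F nest [-1.8  0.1  0.4] tool x deg nest -90.0 grip 0.0038966935471684326
top rail_end_left 0.92 [261.8 284.6] [338.9 315.7  17. ]
scene rail_end_left 0.63 [216.7 228.3] [326.2 307.5  17. ]
rail_end_left 0.63 [-86.31354351 153.14874634]
```

step_arm(
  linear=[
    [0,6,0],
    [10,0,0],
    [10,0,0],
    [0,-6,0],
    [0,-6,0],
    [0,-6,0],
    [0,-6,0],
    [0,-6,0],
    [0,-6,0],
    [0,-5,0],
  ],
  delta_rot=[
    [0,0,0],
    [0,0,0],
    [0,0,0],
    [0,0,0],
    [0,0,0],
    [0,0,0],
    [0,0,0],
    [0,0,0],
    [0,0,0],
    [0,0,0],
  ],
  grip=[0,0,0,0,0,0,0,0,0,0],
)

```text
time_s: 8.0
tcp_pos: [0.4649, 0.315, 0.0125]
ee_rot: [[0.992, -0.128, 0.0], [-0.128, -0.992, 0.0], [-0.0, -0.0, -1.0]]
wrist_force: [-0.4, -2.1, 0.2]
gripper_width: 0.004
gripper_force: 1.1
```

```bash
cat >> h.py <<'E'
def ends():
  for cam in('top','scene'):
    c=capture(cam)
    for n in('rail_end_left','rail_end_right'):
      for r in landmark_of(cam,n)[:2]: print(cam,n,round(r['score'],2),np.round(R.T@(onz(c,r['point'],.017)[:2]-t)*1e3,1))
E
python3 -c "
from h import *
tcp();ends()"
```

```text
t 8.0 tcp nest mm [-61.   16.5] z 12.5 F nest [-2.1  0.1  0.2] tool x deg nest -90.0 grip 0.003953157271899331
top rail_end_left 0.79 [-73.  134.2]
scene rail_end_left 0.93 [-73.7 149.8]
```

step_arm(
  linear=[
    [0,10,0],
    [0,12,0],
    [-15,0,0],
    [-15,0,0],
    [0,-5,0],
    [0,-5,0],
    [0,-5,0],
    [0,-5,0],
    [0,0,0],
  ],
  delta_rot=[
    [0,0,0],
    [0,0,0],
    [0,0,0],
    [0,0,0],
    [0,0,0],
    [0,0,0],
    [0,0,0],
    [0,0,0],
    [0,0,0],
  ],
  grip=[0,0,0,0,0,0,0,0,0],
)

```text
time_s: 9.43
tcp_pos: [0.4348, 0.316, 0.0123]
ee_rot: [[0.992, -0.129, -0.001], [-0.129, -0.992, -0.001], [-0.001, 0.001, -1.0]]
wrist_force: [-0.1, -1.6, 2.4]
gripper_width: 0.006
gripper_force: 1.1
```

step_arm(
  linear=[
    [0,15,0],
    [0,15,0],
    [0,10,-40],
    [0,0,-60],
    [-40,0,-40],
    [-50,0,0],
    [-40,0,0],
    [0,0,0],
  ],
  delta_rot=[
    [0,0,0],
    [0,0,0],
    [0,0,0],
    [0,0,0],
    [0,0,0],
    [0,0,0],
    [0,0,0],
    [0,0,0],
  ],
  grip=[0,0,0,0,0,0,0,0],
)

```text
time_s: 10.42
tcp_pos: [0.2991, 0.2925, 0.1529]
ee_rot: [[0.992, -0.126, 0.0], [-0.126, -0.992, 0.002], [-0.0, -0.002, -1.0]]
wrist_force: [-0.2, 0.7, 0.6]
gripper_width: 0.004
gripper_force: 0.0
```

```bash
python3 -c "
from h import *
tcp();ends();fit([-36,54,19],('scene',));fit([-36,54,19]);c=capture('scene')['img'][120:300,130:430];
k=capture('top')['img'][130:330,170:370];cv2.imwrite('pics/s3.png',np.hstack([cv2.resize(c,(500,300)),cv2.resize(k,(300,300))])[...,::-1])"
```

```text
t 10.43 tcp nest mm [-104.7  178. ] z 152.9 F nest [0.7 0.3 0.6] tool x deg nest -89.8 grip 0.004030871616940891
top rail_end_left 0.67 [-72.9 143.3]
top rail_end_right 0.85 [-14.7 -36.1]
scene rail_end_right 0.86 [  2.7 -33.2]
scene rail_end_right 0.2 [ -53.1 -147.2]
rail nest [-38.8  56.   18.5] L [-67.4 141.3] R [-10.2 -29.3] IoU [0.87]
rail nest [-42.5  56.6  17.3] L [-69.1 142.6] R [-15.8 -29.3] IoU [0.86 0.85]
```

View pics/s3.png

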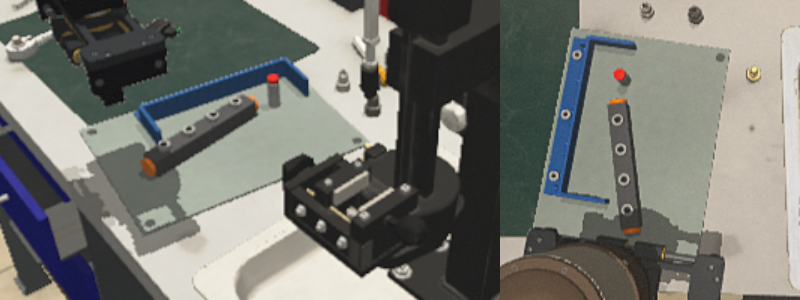

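step_arm(
  linear=[
    [45,0,0],
    [46,0,20],
    [45,0,40],
    [0,0,50],
    [0,-15,30],
    [0,-15,0],
    [0,-5,0],
    [0,-5,0],
    [0,-5,0],
    [0,-5,0],
  ],
  delta_rot=[
    [0,0,0],
    [0,0,0],
    [0,0,0],
    [0,0,0],
    [0,0,0],
    [0,0,0],
    [0,0,0],
    [0,0,0],
    [0,0,0],
    [0,0,0],
  ],
  grip=[0,0,0,0,0,0,0,0,0,0],
)

```text
time_s: 12.38
tcp_pos: [0.4417, 0.3244, 0.0132]
ee_rot: [[0.992, -0.129, -0.001], [-0.129, -0.992, -0.002], [-0.001, 0.002, -1.0]]
wrist_force: [-1.3, -4.9, 3.5]
gripper_width: 0.008
gripper_force: 2.1
```

step_arm(
  linear=[
    [0,0,0],
    [0,15,0],
    [0,20,0],
    [0,15,-40],
    [0,0,-60],
    [-40,0,-40],
    [-50,0,0],
    [-40,0,0],
    [-15,-30,0],
    [0,0,0],
  ],
  delta_rot=[
    [0,0,0],
    [0,0,0],
    [0,0,0],
    [0,0,0],
    [0,0,0],
    [0,0,0],
    [0,0,0],
    [0,0,0.105],
    [0,0,0.105],
    [0,0,0.105],
  ],
  grip=[0,0,0,0,0,0,0,0,0,0],
)

```text
time_s: 13.62
tcp_pos: [0.2987, 0.326, 0.1528]
ee_rot: [[0.903, -0.431, 0.001], [-0.431, -0.903, 0.002], [-0.0, -0.002, -1.0]]
wrist_force: [-0.4, -0.1, 0.1]
gripper_width: 0.002
gripper_force: 0.0
```

```bash
python3 -c "
from h import *
tcp();ends();fit([-36,54,19],('scene',));fit([-36,54,19],('top',))"
```

```text
t 13.62 tcp nest mm [-71.5 182.8] z 152.8 F nest [-0.1  0.4  0.1] tool x deg nest -108.1 grip 0.002401105990976397
top rail_end_left 0.74 [-57.4 139.4]
top rail_end_right 0.94 [-11.3 -29.1]
scene rail_end_left 0.62 [-58.5 151.1]
scene rail_end_right 0.76 [ -0.9 -30.8]
rail nest [-30.3  57.4  17.8] L [-57.8 143.1] R [ -2.8 -28.3] IoU [0.89]
rail nest [-35.7  56.4  17.2] L [-62.2 142.4] R [ -9.2 -29.6] IoU [0.89]
```

step_arm(
  linear=[
    [0,0,0],
    [0,0,20],
    [0,0,40],
    [0,0,50],
    [0,0,30],
    [10,0,0],
    [10,0,0],
  ],
  delta_rot=[
    [0,0,-0.157],
    [0,0,-0.157],
    [0,0,-0.157],
    [0,0,-0.157],
    [0,0,0],
    [0,0,0],
    [0,0,0],
  ],
  grip=[0,0,0,0,0,0,0],
)

```text
time_s: 15.0
tcp_pos: [0.3202, 0.3302, 0.0136]
ee_rot: [[0.983, 0.184, 0.001], [0.184, -0.983, 0.002], [0.002, -0.002, -1.0]]
wrist_force: [0.1, 0.0, -1.0]
gripper_width: 0.006
gripper_force: 0.0
```

```bash
python3 -c "
from h import *
tcp();ends()"
```

```text
t 15.0 tcp nest mm [-64.6 162. ] z 13.6 F nest [ 0.  -0.1 -1. ] tool x deg nest -72.0 grip 0.005740633493715524
top rail_end_left 0.95 [-67.8 133.4]
top rail_end_right 0.61 [-10.2 -26.8]
scene rail_end_left 0.97 [-57.7 148.2]
scene rail_end_right 0.94 [  7.  -35.2]
```

step_arm(
  linear=[
    [6,0,0],
    [6,0,0],
    [6,0,0],
    [6,0,0],
    [6,0,0],
    [6,0,0],
    [6,0,0],
    [3,0,0],
    [0,0,0],
  ],
  delta_rot=[
    [0,0,0],
    [0,0,0],
    [0,0,0],
    [0,0,0],
    [0,0,0],
    [0,0,0],
    [0,0,0],
    [0,0,0],
    [0,0,0],
  ],
  grip=[0,0,0,0,0,0,0,0,0],
)

```text
time_s: 16.42
tcp_pos: [0.3638, 0.3375, 0.0125]
ee_rot: [[0.983, 0.183, 0.001], [0.183, -0.983, 0.001], [0.001, -0.001, -1.0]]
wrist_force: [-0.6, -0.4, 0.3]
gripper_width: 0.007
gripper_force: 0.2
```

```bash
python3 -c "
from h import *
tcp();ends();fit([-23,27,18],('scene',));fit([-23,27,18],('top',))"
```

```text
t 16.43 tcp nest mm [-51.7 119.7] z 12.5 F nest [-0.5  0.5  0.3] tool x deg nest -72.1 grip 0.00694629290191319
top rail_end_right 0.88 [  4.1 -62.5]
scene rail_end_left 0.66 [-52.6 114.4]
scene rail_end_right 0.78 [ 11.5 -64. ]
rail nest [ 22.9 -53.2  43.9] L [-39.5  11.6] R [  85.4 -118. ] IoU [0.44]
rail nest [-23.  27.  18.] L [-50.8 112.6] R [  4.8 -58.6] IoU [0.]
```

step_arm(
  linear=[
    [5,0,0],
    [5,0,0],
    [5,0,0],
    [5,0,0],
    [4,0,0],
    [0,0,0],
  ],
  delta_rot=[
    [0,0,0],
    [0,0,0],
    [0,0,0],
    [0,0,0],
    [0,0,0],
    [0,0,0],
  ],
  grip=[0,0,0,0,0,0],
)

```text
time_s: 17.68
tcp_pos: [0.3875, 0.3419, 0.0125]
ee_rot: [[0.983, 0.183, 0.001], [0.183, -0.983, 0.001], [0.001, -0.001, -1.0]]
wrist_force: [-1.1, 0.2, -0.1]
gripper_width: 0.003
gripper_force: 0.3
```

step_arm(
  linear=[
    [-15,0,0],
    [-20,0,0],
    [-20,0,-40],
    [0,0,-60],
    [0,0,-40],
    [0,0,0],
  ],
  delta_rot=[
    [0,0,0],
    [0,0,0],
    [0,0,0],
    [0,0,0.157],
    [0,0,0.157],
    [0,0,0],
  ],
  grip=[0,0,0,0,0,0],
)

```text
time_s: 18.42
tcp_pos: [0.3333, 0.3337, 0.1562]
ee_rot: [[0.992, -0.128, 0.005], [-0.128, -0.992, 0.009], [0.004, -0.009, -1.0]]
wrist_force: [-0.5, -0.5, -1.7]
gripper_width: 0.007
gripper_force: 0.0
```

```bash
python3 -c "
from h import *
tcp();ends();fit([-15,0,18],('scene',));fit([-15,0,18],('top',));c=capture('scene')['img'][120:300,130:430];
k=capture('top')['img'][130:330,170:370];cv2.imwrite('pics/s4.png',np.hstack([cv2.resize(c,(500,300)),cv2.resize(k,(300,300))])[...,::-1])"
```

```text
t 18.43 tcp nest mm [-59.5 149.5] z 156.2 F nest [-0.6  0.4 -1.7] tool x deg nest -90.0 grip 0.0067782385257915915
top rail_end_left 0.69 [-51.6  79.2]
top rail_end_right 0.66 [ 15.1 -89.7]
scene rail_end_left 0.79 [-42.7  92.3]
scene rail_end_right 0.72 [ 32.  -88.4]
rail nest [-10.7   0.3  22. ] L [-44.4  83.8] R [ 23.  -83.1] IoU [0.74]
rail nest [-15.1  -1.2  18.7] L [-44.  84.] R [ 13.8 -86.4] IoU [0.88]
```

View pics/s4.png

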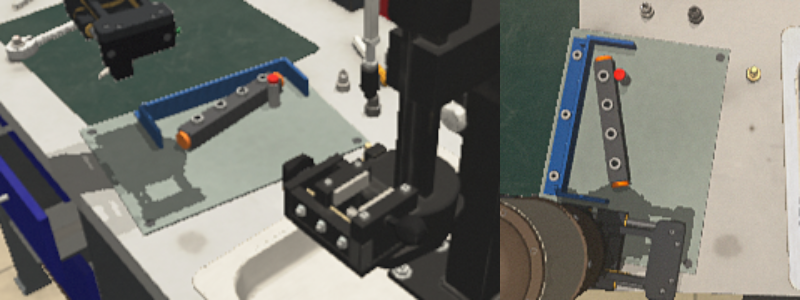

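step_arm(
  linear=[
    [10,40,0],
    [40,0,0],
    [40,0,20],
    [0,0,60],
    [0,0,60],
    [0,-15,3],
    [0,-10,0],
    [0,-5,0],
    [0,-5,0],
    [0,-5,0],
  ],
  delta_rot=[
    [0,0,0],
    [0,0,0],
    [0,0,0],
    [0,0,0],
    [0,0,0],
    [0,0,0],
    [0,0,0],
    [0,0,0],
    [0,0,0],
    [0,0,0],
  ],
  grip=[0,0,0,0,0,0,0,0,0,0],
)

```text
time_s: 20.27
tcp_pos: [0.4219, 0.3203, 0.0103]
ee_rot: [[0.992, -0.129, 0.001], [-0.129, -0.992, 0.001], [0.001, -0.001, -1.0]]
wrist_force: [0.2, 0.1, 0.3]
gripper_width: 0.005
gripper_force: 0.0
```

step_arm(
  linear=[
    [0,-5,0],
    [0,-5,0],
    [0,-5,0],
    [0,-5,0],
    [0,-5,0],
    [0,-4,0],
    [0,0,0],
  ],
  delta_rot=[
    [0,0,0],
    [0,0,0],
    [0,0,0],
    [0,0,0],
    [0,0,0],
    [0,0,0],
    [0,0,0],
  ],
  grip=[0,0,0,0,0,0,0],
)

```text
time_s: 21.15
tcp_pos: [0.426, 0.3494, 0.0096]
ee_rot: [[0.992, -0.129, 0.001], [-0.129, -0.992, 0.001], [0.001, -0.001, -1.0]]
wrist_force: [0.4, -0.5, -0.1]
gripper_width: 0.006
gripper_force: 0.0
```

```bash
python3 -c "
from h import *
tcp();ends()"
```

```text
t 21.15 tcp nest mm [-32.   59.5] z 9.6 F nest [-0.5 -0.5 -0.1] tool x deg nest -90.0 grip 0.005572797045011134
top rail_end_right 0.86 [  4.7 -92.7]
top rail_end_right 0.25 [-102.6 -162.8]
scene rail_end_left 0.63 [-10.5  95.6]
scene rail_end_right 0.84 [  5.7 -98.3]
scene rail_end_right 0.36 [-115.7 -156.8]
```

step_arm(
  linear=[
    [0,-4,0],
    [0,-4,0],
    [0,-4,0],
    [0,-4,0],
    [0,0,0],
  ],
  delta_rot=[
    [0,0,0],
    [0,0,0],
    [0,0,0],
    [0,0,0],
    [0,0,0],
  ],
  grip=[0,0,0,0,0],
)

```text
time_s: 22.08
tcp_pos: [0.428, 0.3653, 0.0095]
ee_rot: [[0.992, -0.129, 0.001], [-0.129, -0.992, 0.001], [0.001, -0.001, -1.0]]
wrist_force: [0.2, 0.3, -0.7]
gripper_width: 0.006
gripper_force: 0.2
```

```bash
python3 -c "
from h import *
tcp();ends()"
```

```text
t 22.07 tcp nest mm [-15.9  59.6] z 9.5 F nest [ 0.3 -0.1 -0.7] tool x deg nest -90.0 grip 0.005968934755630934
top rail_end_right 0.69 [ -0.8 -94.8]
scene rail_end_left 0.62 [ 0.7 94.1]
scene rail_end_right 0.76 [  10.8 -101.2]
```

step_arm(
  linear=[
    [0,15,0],
    [0,15,0],
    [30,0,0],
    [32,0,0],
    [30,0,0],
    [0,-10,0],
    [0,-10,0],
    [0,-5,0],
    [0,-5,0],
    [0,-4,0],
  ],
  delta_rot=[
    [0,0,0],
    [0,0,0],
    [0,0,0],
    [0,0,0],
    [0,0,0],
    [0,0,0],
    [0,0,0],
    [0,0,0],
    [0,0,0],
    [0,0,0],
  ],
  grip=[0,0,0,0,0,0,0,0,0,0],
)

```text
time_s: 23.62
tcp_pos: [0.5186, 0.3559, 0.0095]
ee_rot: [[0.992, -0.129, -0.001], [-0.129, -0.992, -0.002], [-0.001, 0.002, -1.0]]
wrist_force: [-0.4, -3.6, 1.6]
gripper_width: 0.007
gripper_force: 1.6
```

```bash
python3 -c "
from h import *
tcp();ends()"
```

```text
t 23.62 tcp nest mm [-13.5 -31.5] z 9.5 F nest [-3.7 -0.1  1.6] tool x deg nest -90.0 grip 0.006948910519608785
top rail_end_left 0.74 [-100.8 -161.9]
top rail_end_left 0.64 [ 4.1 83.8]
top rail_end_right 0.68 [ 6.5 77.5]
```

Continue in small steps, watching the force for contact with the fence.

step_arm(
  linear=[
    [0,-3,0],
    [0,-2,0],
    [0,0,0],
  ],
  delta_rot=[
    [0,0,0],
    [0,0,0],
    [0,0,0],
  ],
  grip=[0,0,0],
)

```text
time_s: 24.3
tcp_pos: [0.5202, 0.3617, 0.0094]
ee_rot: [[0.992, -0.129, 0.0], [-0.129, -0.992, 0.0], [0.0, -0.0, -1.0]]
wrist_force: [0.0, -1.3, -0.6]
gripper_width: 0.002
gripper_force: 0.7
```

step_arm(
  linear=[
    [0,-2,0],
    [0,0,0],
  ],
  delta_rot=[
    [0,0,0],
    [0,0,0],
  ],
  grip=[0,0],
)

```text
time_s: 24.55
tcp_pos: [0.5204, 0.3636, 0.0095]
ee_rot: [[0.992, -0.129, 0.0], [-0.129, -0.992, 0.0], [0.0, -0.0, -1.0]]
wrist_force: [-0.3, -2.3, -1.3]
gripper_width: 0.005
gripper_force: 0.7
```

step_arm(
  linear=[
    [0,-2,0],
    [0,0,0],
  ],
  delta_rot=[
    [0,0,0],
    [0,0,0],
  ],
  grip=[0,0],
)

```text
time_s: 24.8
tcp_pos: [0.5202, 0.3648, 0.0094]
ee_rot: [[0.992, -0.13, -0.001], [-0.13, -0.992, -0.001], [-0.001, 0.001, -1.0]]
wrist_force: [-0.3, -3.5, 0.8]
gripper_width: 0.01
gripper_force: 1.8
```

step_arm(
  linear=[
    [0,-2,0],
    [0,0,0],
  ],
  delta_rot=[
    [0,0,0],
    [0,0,0],
  ],
  grip=[0,0],
)

```text
time_s: 25.05
tcp_pos: [0.5199, 0.3662, 0.0094]
ee_rot: [[0.992, -0.13, -0.002], [-0.13, -0.992, -0.003], [-0.002, 0.003, -1.0]]
wrist_force: [-2.4, -5.6, 2.5]
gripper_width: 0.007
gripper_force: 2.6
```

```bash
python3 -c "
from h import *
tcp();ends()"
```

```text
t 25.05 tcp nest mm [ -3.2 -31.4] z 9.4 F nest [-5.9  1.6  2.5] tool x deg nest -90.1 grip 0.007340471503998303
top rail_end_left 0.67 [11.3 79.8]
scene rail_end_left 0.62 [17.  88.9]
```

step_arm(
  linear=[
    [0,-2,0],
    [0,10,0],
    [0,12,0],
    [-30,0,0],
    [-32,0,0],
    [-30,0,0],
    [0,-8,0],
    [0,-5,0],
    [0,-3,0],
    [0,0,0],
  ],
  delta_rot=[
    [0,0,0],
    [0,0,0],
    [0,0,0],
    [0,0,0],
    [0,0,0],
    [0,0,0],
    [0,0,0],
    [0,0,0],
    [0,0,0],
    [0,0,0],
  ],
  grip=[0,0,0,0,0,0,0,0,0,0],
)

```text
time_s: 26.6
tcp_pos: [0.4297, 0.3754, 0.0094]
ee_rot: [[0.991, -0.13, 0.0], [-0.13, -0.991, 0.0], [0.0, -0.0, -1.0]]
wrist_force: [-0.6, -0.9, -0.6]
gripper_width: 0.008
gripper_force: 0.0
```

step_arm(
  linear=[
    [0,-3,0],
    [0,-2,0],
    [0,0,0],
  ],
  delta_rot=[
    [0,0,0],
    [0,0,0],
    [0,0,0],
  ],
  grip=[0,0,0],
)

```text
time_s: 26.98
tcp_pos: [0.4297, 0.3789, 0.0093]
ee_rot: [[0.992, -0.13, -0.001], [-0.13, -0.992, -0.002], [-0.001, 0.002, -1.0]]
wrist_force: [2.1, -4.3, 0.8]
gripper_width: 0.005
gripper_force: 2.1
```

```bash
python3 -c "
from h import *
tcp();ends()"
```

```text
t 26.98 tcp nest mm [-2.1 59.6] z 9.3 F nest [-4.  -2.6  0.8] tool x deg nest -90.1 grip 0.005469939672459821
top rail_end_right 0.79 [ 13.2 -95.8]
scene rail_end_left 0.61 [25.7 90.3]
scene rail_end_right 0.94 [ 38. -99.]
```

Both contact points are at TCP x of about −2 to −3 mm, so the rail is nearly parallel to the fence. One slightly firmer press, then back off and look.

step_arm(
  linear=[
    [0,-2,0],
    [0,-2,0],
    [0,0,0],
  ],
  delta_rot=[
    [0,0,0],
    [0,0,0],
    [0,0,0],
  ],
  grip=[0,0,0],
)

```text
time_s: 27.65
tcp_pos: [0.4295, 0.379, 0.0093]
ee_rot: [[0.991, -0.131, -0.004], [-0.131, -0.991, -0.009], [-0.003, 0.01, -1.0]]
wrist_force: [4.6, -13.5, 6.4]
gripper_width: 0.003
gripper_force: 6.4
```

step_arm(
  linear=[
    [0,15,0],
    [0,20,0],
    [0,25,-30],
    [0,0,-60],
    [-40,0,-50],
    [-50,0,0],
    [-50,0,0],
    [0,0,0],
  ],
  delta_rot=[
    [0,0,0],
    [0,0,0],
    [0,0,0],
    [0,0,0],
    [0,0,0],
    [0,0,0],
    [0,0,0],
    [0,0,0],
  ],
  grip=[0,0,0,0,0,0,0,0],
)

```text
time_s: 28.65
tcp_pos: [0.2821, 0.3434, 0.149]
ee_rot: [[0.992, -0.125, -0.0], [-0.125, -0.992, 0.003], [-0.0, -0.003, -1.0]]
wrist_force: [-0.2, -1.5, -0.9]
gripper_width: 0.002
gripper_force: 0.0
```

```bash
python3 -c "
from h import *
tcp();ends();fit([15,0,0],('scene',));fit([15,0,0],('top',));c=capture('scene')['img'][130:230,170:350];
k=capture('top')['img'][140:280,180:290];cv2.imwrite('pics/s5.png',np.hstack([cv2.resize(c,(480,500)),cv2.resize(k,(320,500))])[...,::-1])"
```

```text
t 28.65 tcp nest mm [-56.4 201.5] z 149.0 F nest [-1.5 -0.  -0.9] tool x deg nest -89.8 grip 0.0022699502306470346
top rail_end_left 0.82 [11.4 77.2]
top rail_end_right 0.94 [ 16.2 -99.3]
scene rail_end_left 0.89 [30.4 90.9]
scene rail_end_left 0.55 [-26.8  13.3]
scene rail_end_right 0.93 [ 25.  -94.7]
rail nest [24.1 -5.8  2.1] L [20.8 84.2] R [ 27.4 -95.7] IoU [0.8]
rail nest [18.3 -4.9  0.2] L [18.  85.1] R [ 18.6 -94.9] IoU [0.9]
```

View pics/s5.png

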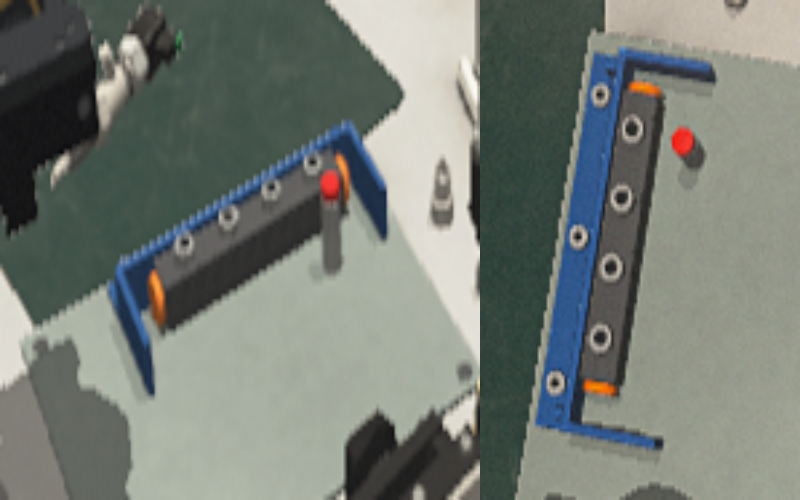

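The rail lies flush along the back fence, inside both end walls and behind the post. The arm stalled against it at 13 N, the top-camera fit gives an angle of about 0.2°, and the arm is clear.

```bash
python3 -c "
from station import *
print(finish_job())"
```

```text
the job is handed in; nothing more can be done
None
```

I handed the job in at about 29 s: the rail lies flat along the back fence behind the post, pushed in right end first. The handover returned no verdict; the last pictures show it between the end walls with the arm clear, and no push went near the nuts or the fitting.

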